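# Draw the bar weight out of its narrow pocket with the sprung tongs

### The arm

A 6-joint arm with a two-finger parallel gripper is mounted at the origin on a cart in front of the work surface, level with it; the furniture and walls round the work are solid. World frame = base frame: x ahead of the robot, y to its left, z up, the work surface at z = 0. Lengths are in m, angles in rad, forces in N, time in s.
With the tool pointing down it reaches from about 0.325 to 0.775 m from the base axis. Payload 5.5 kg.
Tool frame: the origin (TCP) lies midway between the tips of the shut fingers; the grasp point (between the pads) lies 19 mm behind it; z points along the fingers, y is the line along which they close (so a half turn about z gives the same grasp; the last joint's range is limited). The gripper opens to 88 mm and grips with 3 to 60 N. Pads are 20 mm wide; open, the fingers measure 115 mm over their backs; the gripper's body (75 mm by 178 mm) begins 61 mm behind the grasp point.
Start: joints at [-0.057, 0.091, 1.231, -0, 1.82, -0.057], TCP at [0.6, -0, 0.201] pointing down, gripper open.
Joint ranges: [-2.87, 2.87], [-0.86, 2.18], [0.17, 2.46], [-1.51, 4.65], [0.06, 2.69], [-2.65, 2.65]. Speed limits (rad/s): [2.57, 2.57, 3.01, 3.14, 3.14, 3.14].

### API

Orientations are given as a 3x3 rotation matrix whose columns are the frame's x, y, z axes.
In Python, from rig import arm, viewer gives the robot as it stands.
- The arm moves only by the tool apply_moves, never from a script. Its argument "deltas" is a list that holds one entry, the list of rows, each a list of 4 numbers: the shift along the tool's x, y, z each as a share of 0.75 m, from -1 to 1, then the turn about the tool's z as a share of 0.5 rad, from -1 to 1. In form: [[[x, y, z, roll], ...]]. A call has 1 to 10 rows; each row is the pose to reach, as a shift and turn from the pose commanded when the call began, along the tool's axes at that moment; what a row does not reach only later rows make up. A row lasts 1/12 s, in which the tool goes at most 41.7 mm and 7.16 degrees, less where a joint would pass 70% of its speed; a pose out of reach is approached as far as the arm can. A call with a number of a shift or a turn outside -1 to 1 is refused whole. A call with a gripper value outside its range is refused whole. "gripper" is the closure, from -1 (fully open) to 1 (shut), set as the call begins (left out, the last holds). The fingers move at their own pace and stop on an object; "grip_force" is the grip in N (left out, the last holds). Time passes only in rows, so rows that repeat a pose let the fingers close. It gives the time, the measured TCP pose, the force, the opening and the grip force at its end, in the units of the state.
- arm.observe(): the state, without advancing time (a new reading comes with each control period).
- viewer.read_camera(name): name is "scene" or "side" or "wrist"; returns a dict with "img" (420x560x3 uint8, red, green, blue), "camera_matrix" (3x3 intrinsics, pixels), "R" (3x3) and "t" (3): a world point X has camera coordinates R X + t. Camera axes: x right, y down, z forward; pixel columns grow to the right and rows downward; lengths in m; the calibration is good to about 2 mm. The wrist camera is an equidistant fisheye: a pixel r from the principal point sees the ray r / f radians off the axis. A picture is of the moment at which its call begins. There is no depth.
- arm.job_done(): hands the job in; it is judged then, once.
The state is a dict: "t": time; "joints": joint angles; "dq": joint speeds; "effort": joint torques, N m; "eef_pos": TCP position; "tcp_rot": TCP orientation; "wrist_force": force on the tool from outside, world axes, zero at the start; "ft_torque": the same for the moment, N m; "finger_gap": opening from 0.0 (shut) to 1.0 (fully open); "grip_force": force on a finger pad.
Only numpy, scipy, OpenCV 4.12 (cv2) and the standard library are available. Lean on these libraries where they do the work, as an engineer would, in place of code of your own. Each camera call takes 0.05 s, during which the arm holds its last target. There are 200 camera calls.

### The job

Take the sprung tongs, squeeze them shut on the oblong bar weight deep inside its narrow rack pocket, draw it out and slide it wholly inside the open three-sided bay, lying flat. Let go of it there and leave the tongs sprung open, lying flat on the table, with their nose out of the bay. Touch the bar weight only with the tongs and do not disturb the round weight, the thread spool or the loupe.

Things in the scene. Friction and masses are not known exactly. Their poses are not given: they have to be found in the camera images.
- tongs: Parallel sprung tongs lying flat, 0.21 kg. Origin on the underside midway between the wooden grip cheeks; x to the nose (114 mm ahead), y to the left jaw, z up. Behind, a steel spine and two cross rods end 72 mm back, 68 mm wide. The jaws are parallel steel strips 6 mm thick, 20 mm high from the table, 42 mm apart when open (54 mm over their outer faces). They stay parallel and move equally.
- tongs_grip (a point): Point midway between the two flat wooden grip cheeks, half-way up (19 mm above the underside): pinch the cheeks across y here. Each is 44 mm long (x) and 38 mm high; 60 mm over both when open, 44 mm when the jaws meet the bar weight. Axes as tongs.
- tongs_nose (a point): Point midway between the jaw tips, 114 mm ahead of the tongs' origin along x, 10 mm above the underside.
- jaw_l (a joint): Inward travel of the left jaw in m: 0 = sprung open, 0.008 = closed on the bar weight's 26 mm, 0.011 = stop; the right jaw mirrors it. Springs push each jaw out with 3.2 N when open, plus 0.4 N per mm: about 4 N a side holds the tongs part squeezed, over 6.4 N a side is needed to grip the bar weight.
- bar_weight: Oblong brass bar weight 60 x 26 x 22 mm, about 0.25 kg, standing on the table in one of the rack's two pockets. Origin at the centre of its underside, x along its length (either end may count as the front), z up.
- round_weight: Round brass weight, 38 mm diameter, 22 mm high with a 16 mm knob to 28 mm, in the other pocket; it stays there. Origin at the centre of its underside.
- rack: Fixed beech rack 140 mm deep (x), 168 wide (y), 52 high, with two parallel pockets open at the front (-x) only. Origin at the centre of its underside, x points into the pockets. Each pocket is 66 mm wide, 44 high, 132 deep, centred at y = +39 or -39 mm, mouth at x = -70; the table is its floor, no sill. The roof of each has an 18 mm wide slot to look through.
- bay: Fixed low three-sided beech bay, open at the top and towards -x (its mouth, at x = -43 mm). Origin at the centre, at table height; x points from the mouth to the back wall, whose inner face is at x = +43 mm. 100 mm wide inside, walls 10 mm thick and 20 mm high; its floor is the table itself, without a sill.
- spool: Bystander: thread spool, 31 mm diameter, 40 mm high, behind the rack. Origin at its underside.
- loupe: Bystander: black stand loupe, 37 mm diameter, 38 mm high, to the right of the rack. Origin at its underside.

How it is judged:
On the way, in this order (a step that is already met when the one before it is completed fails the run):
1. the tongs are squeezed on the bar weight while it is still inside its pocket (contact force between tongs and bar_weight above 1.5 N and value of joint jaw_l above 0.0065 m and x of bar_weight in the frame of rack above -0.03 m and horizontal distance between tongs_nose and bar_weight below 0.036 m), for 0.2 s.
2. the bar weight is drawn wholly out of the pocket in the squeezed tongs (contact force between tongs and bar_weight above 1 N and value of joint jaw_l above 0.0065 m and x of bar_weight in the frame of rack below -0.1 m), for 0.1 s.
At the end, for the whole second after the job is handed in: The bar weight lies flat and at rest in the bay, its centre at most 16 mm towards the mouth from the bay's centre and within 42 mm of its middle line; the tongs do not touch it, are sprung open (under 2 mm jaw travel) and lie flat and at rest on the table, nose outside the bay (x of bar_weight in the frame of bay between -0.016 and 0.04 m and y of bar_weight in the frame of bay between -0.042 and 0.042 m and height (world z) of bar_weight below 0.006 m and angle between each of bar_weight, tongs's own z axis and vertical below 0.1 rad and linear speed of each of bar_weight, tongs below 0.01 m/s and contact force between tongs and bar_weight below 0.05 N and value of joint jaw_l below 0.002 m and (x of tongs_nose in the frame of bay below -0.04 m or x of tongs_nose in the frame of bay above 0.058 m or y of tongs_nose in the frame of bay above 0.06 m or y of tongs_nose in the frame of bay below -0.06 m) and height (world z) of tongs below 0.02 m).
It fails at once if the fingers or the arm touch the bar weight (contact force between any of the fingers, the arm and bar_weight above 0.5 N).
It fails at once if the round weight is moved more than 15 mm (distance of round_weight from where it was at the start of the episode above 0.015 m).
It fails at once if the spool or the loupe is moved more than 15 mm (distance of any of spool, loupe from where it was at the start of the episode above 0.015 m).
It also fails if it takes over 64 s, if anything falls off the work surface, if the arm or the gripper's body presses on something with over 40 N, if the wrist force passes 120 N, or if a joint passes its speed limit or range.

## Working session

There is one attempt and no reset: what is moved stays moved. The work goes in short steps, Python scripts to look and compute and a tool call to move; the robot and the scene stay as the last step left them, time stands still between calls to the robot, and variables do not carry over. Pictures are saved under pics/ and viewed, at most 13 in all, crops included, and the job is handed in when it is done.

Besides the shell and the picture viewer there is one more tool, called in YAML: its name, and indented under it one key for each argument. apply_moves: Moves the arm, as the interface text tells. Its arguments: {"type":"object","properties":{"deltas":{"type":"array","items":{"type":"array","items":{"type":"array","items":{"type":"number"}}}},"gripper":{"type":"number"},"grip_force":{"type":"number"}},"required":["deltas"]}

```bash
mkdir -p pics; python3 - <<'E'
from rig import arm, viewer
import cv2, numpy as np, pickle
d={}
for n in ("scene","side","wrist"):
    c=viewer.read_camera(n); d[n]=c
    print(n,np.round(c["camera_matrix"],1).tolist(),np.round(c["R"],3).tolist(),np.round(c["t"],3).tolist())
pickle.dump(d,open("c0.pkl","wb"))
cv2.imwrite("pics/a.png",cv2.resize(d["scene"]["img"][:,:,::-1],(800,600),interpolation=cv2.INTER_CUBIC))
cv2.imwrite("pics/b.png",cv2.resize(d["wrist"]["img"][:,:,::-1],(800,600),interpolation=cv2.INTER_CUBIC))
o=arm.observe();print(o)
E
```

```text
scene [[491.6, 0.0, 287.8], [0.0, 491.6, 211.3], [0.0, 0.0, 1.0]] [[0.442, -0.897, -0.008], [-0.669, -0.323, -0.669], [0.598, 0.301, -0.743]] [-0.283, 0.453, 0.886]
side [[525.3, 0.0, 295.3], [0.0, 525.3, 199.6], [0.0, 0.0, 1.0]] [[-0.953, -0.303, -0.013], [-0.195, 0.647, -0.737], [0.232, -0.7, -0.676]] [0.602, 0.151, 1.28]
wrist [[325.2, 0.0, 281.6], [0.0, 325.2, 203.8], [0.0, 0.0, 1.0]] [[1.0, 0.002, -0.002], [0.002, -0.968, 0.252], [-0.002, -0.252, -0.968]] [-0.599, -0.031, 0.39]
{'t': 0.15, 'joints': array([-5.67057060e-02,  9.16938676e-02,  1.23160789e+00,  1.66293664e-05,
        1.81979101e+00, -5.66957658e-02]), 'dq': array([ 0.00223159, -0.00299264, -0.00383783, -0.00129192,  0.0022935 ,
        0.0009988 ]), 'effort': array([ 1.35033202e-03, -4.47044814e+01, -4.06907630e+01,  6.99103042e-02,
        2.74600578e-02, -1.16549641e-04]), 'eef_pos': array([5.99745745e-01, 1.52217754e-05, 2.00062663e-01]), 'tcp_rot': array([[ 5.92998724e-06,  9.99998880e-01, -1.49678834e-03],
       [ 9.99999995e-01, -5.77865341e-06,  1.01110005e-04],
       [ 1.01101243e-04, -1.49678893e-03, -9.99998875e-01]]), 'wrist_force': array([0.06968966, 0.40968933, 0.243822  ]), 'ft_torque': array([ 0.02506497, -0.03768667, -0.01193023]), 'grip_force': 0.0, 'finger_gap': 0.9961148086151672}
```

View pics/a.png

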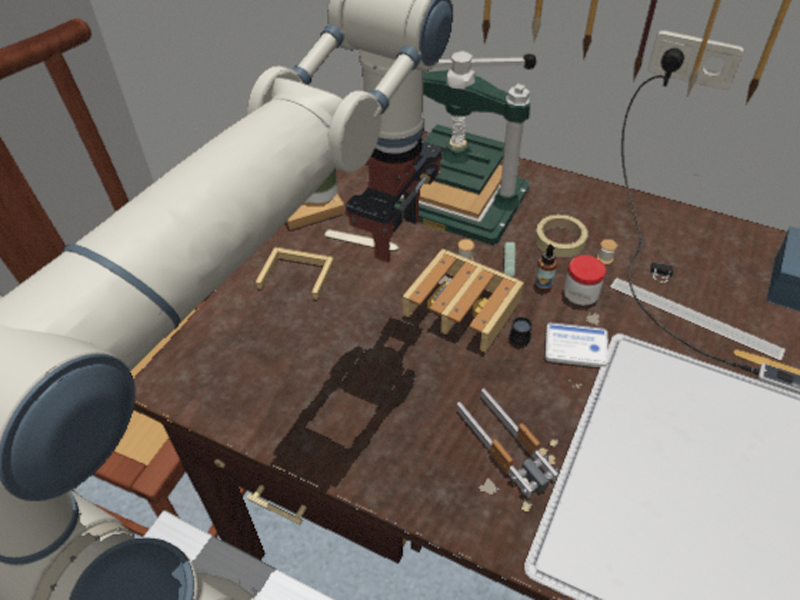

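View pics/b.png

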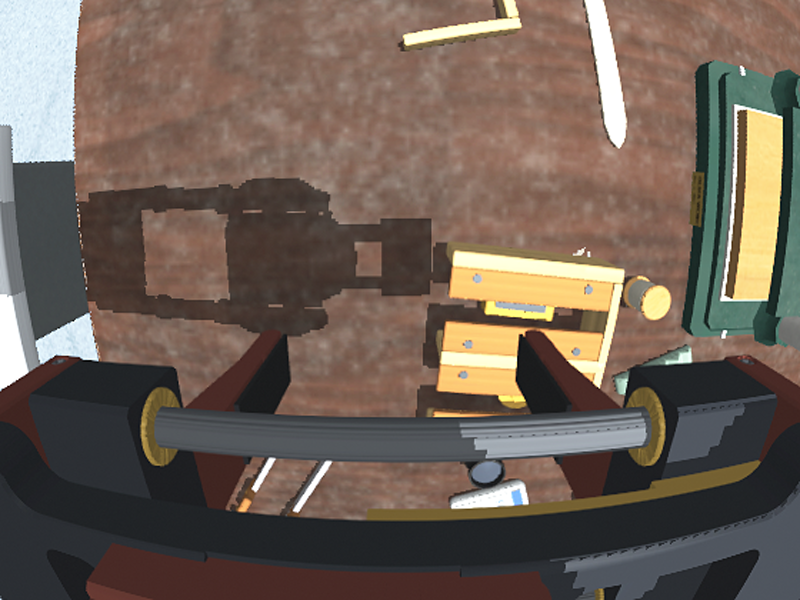

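The scene view shows the bay at about (295,270), the rack at about (465,300) and the tongs at about (508,445) with the nose toward upper left. The wrist view shows the bar through the left pocket's slot at about (518,308). Next, enlarged crops.

```bash
python3 - <<'E'
import cv2,pickle
d=pickle.load(open("c0.pkl","rb"))
s=d["scene"]["img"][:,:,::-1]
cv2.imwrite("pics/c.png",cv2.resize(s[165:350,170:400],None,fx=3.2,fy=3.2,interpolation=cv2.INTER_CUBIC))
cv2.imwrite("pics/d.png",cv2.resize(d["side"]["img"][:,:,::-1],(800,600),interpolation=cv2.INTER_CUBIC))
E
```

```text
(no output)
```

View pics/c.png

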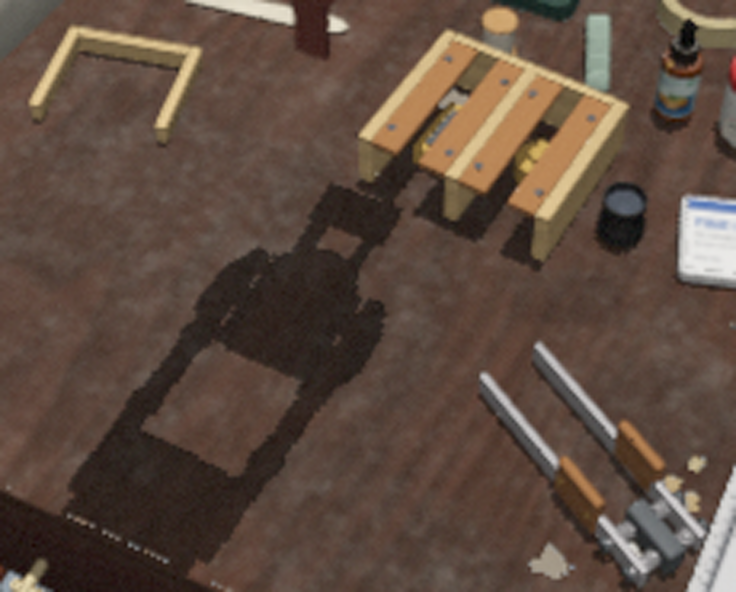

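View pics/d.png

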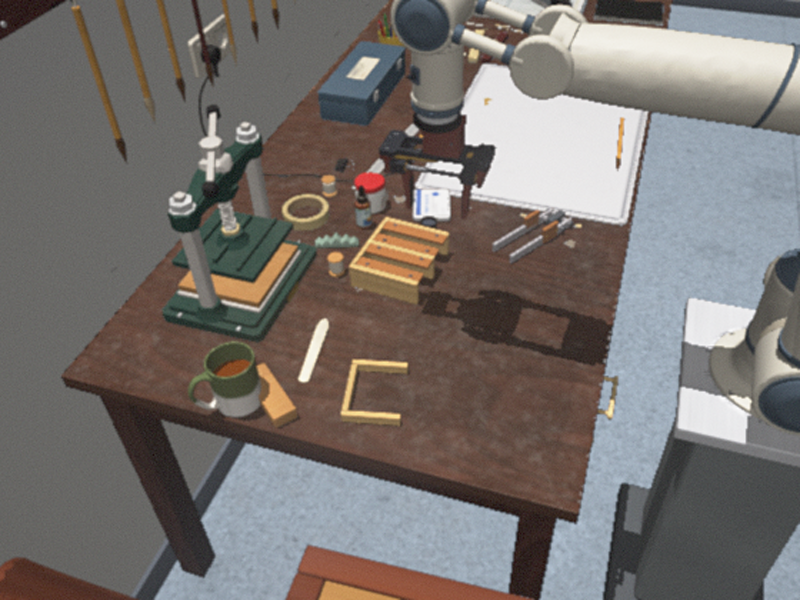

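Crop c gives the rack roof corners at (360,137), (449,31), (628,105) and (540,218), and the bay outer corners at (75,29) and (201,49). The jaw tips are at (482,376) and (538,345), the cheeks around (585,475) and (643,445). The side view agrees and shows the bay mouth facing the robot.

```bash
cat > h.py <<'E'
import numpy as np, cv2
from scipy.optimize import least_squares
def ray(c,uv,z,fish=False):
    K,R,t=c["camera_matrix"],np.array(c["R"]),np.array(c["t"])
    p=np.array([(uv[0]-K[0,2])/K[0,0],(uv[1]-K[1,2])/K[1,1]])
    if fish:
        r=np.linalg.norm(p); d=np.r_[np.sin(r)*p/r,np.cos(r)]
    else: d=np.r_[p,1]
    o=-R.T@t; d=R.T@d
    return (o+d*(z-o[2])/d[2])[:2]
def fit(loc,W):
    "planar pose x,y,yaw mapping loc->W; rms residual"
    loc,W=np.array(loc,float),np.array(W)
    a,b=loc.mean(0),W.mean(0); l,w=loc-a,W-b
    th=np.arctan2((l[:,0]*w[:,1]-l[:,1]*w[:,0]).sum(),(l*w).sum())
    R=np.array([[np.cos(th),-np.sin(th)],[np.sin(th),np.cos(th)]])
    t=b-R@a; return np.r_[t,th],np.linalg.norm(l@R.T-w,axis=1)
E
python3 - <<'E'
from h import *; import pickle
d=pickle.load(open("c0.pkl","rb")); np.set_printoptions(precision=4,suppress=True)
s=d["scene"]; C=lambda u,v,z: ray(s,(170+u/3.2,165+v/3.2),z)
W=[C(360,137,.052),C(449,31,.052),C(628,105,.052),C(542,218,.052)]
print("rack",*fit([(-.07,.084),(.07,.084),(.07,-.084),(-.07,-.084)],W))
W=[C(75,28,.02),C(201,48,.02),C(31,103,.02),C(169,131,.02)]
print("bay",*fit([(.053,.06),(.053,-.06),(-.043,.06),(-.043,-.06)],W))
# tongs: jaw tips centre top, cheeks top centers, 
T=[C(483,377,.02),C(539,346,.02),C(585,476,.038),C(643,445,.038)]
print(np.array(T))
print("tongs",*fit([(.114,.024),(.114,-.024),(0,.027),(0,-.027)],T))
w=d["wrist"]
Wp=lambda u,v,z: ray(w,(u/1.42857,v/1.42857),z,True)
print("bar top ends",Wp(485,310,.022),Wp(553,311,.022),"rack wrist corners",Wp(450,246,.052),Wp(624,268,.052))
E
```

```text
rack [ 0.6944 -0.0764 -0.0991] [0.0036 0.003  0.0013 0.0052]
bay [0.6268 0.2362 0.2158] [0.0028 0.0036 0.002  0.0018]
[[ 0.49   -0.1579]
 [ 0.532  -0.1835]
 [ 0.4367 -0.2541]
 [ 0.4758 -0.2805]]
tongs [ 0.4551 -0.2683  1.046 ] [0.0014 0.002  0.005  0.0029]
bar top ends [ 0.6673 -0.0411] [ 0.7265 -0.0422] rack wrist corners [0.6338 0.0165] [0.7741 0.0019]
```

apply_moves:
  deltas:
    - [[-0.357,-0.193,0.187,1],[-0.357,-0.193,0.187,1],[-0.357,-0.193,0.187,1],[-0.357,-0.193,0.187,1],[-0.357,-0.193,0.187,1],[-0.357,-0.193,0.187,1],[-0.357,-0.193,0.187,1],[-0.357,-0.193,0.187,1],[-0.357,-0.193,0.187,1],[-0.357,-0.193,0.187,1]]
  gripper: -1

```text
t: 0.98
eef_pos: [0.4534, -0.2687, 0.0589]
tcp_rot: [[0.483, 0.876, -0.003], [0.876, -0.483, 0.002], [0.0, -0.003, -1.0]]
wrist_force: [-0.4, 0.6, -0.2]
finger_gap: 1.002
grip_force: 0.0
```

```bash
cat >> h.py <<'E'
def go(x,y,z,a):
    "shares to reach world x,y,z with tool-y axis at world angle a, from the measured pose"
    from rig import arm
    o=arm.observe(); R=o["tcp_rot"]; p=o["eef_pos"]; b=np.arctan2(R[1,1],R[0,1])
    print("t",round(o["t"],2),"p",np.round(p,4),"ang",round(b,4),"gap",round(o["finger_gap"]*88,1),"F",np.round(o["wrist_force"],1))
    return np.round(np.r_[R.T@(np.array([x,y,z])-p)/.75, -((a-b+np.pi)%(2*np.pi)-np.pi)/.5],4)
E
python3 - <<'E'
from h import *; from rig import viewer
print(go(.455,-.268,.006,-.525))
c=viewer.read_camera("wrist")
cv2.imwrite("pics/e.png",cv2.resize(c["img"][:,:,::-1],(800,600),interpolation=cv2.INTER_CUBIC))
import pickle; pickle.dump(c,open("c1.pkl","wb"))
E
```

```text
t 0.98 p [ 0.4534 -0.2687  0.0589] ang -0.504 gap 88.2 F [-0.4  0.6 -0.2]
[0.0018 0.0017 0.0706 0.0421]
```

View pics/e.png

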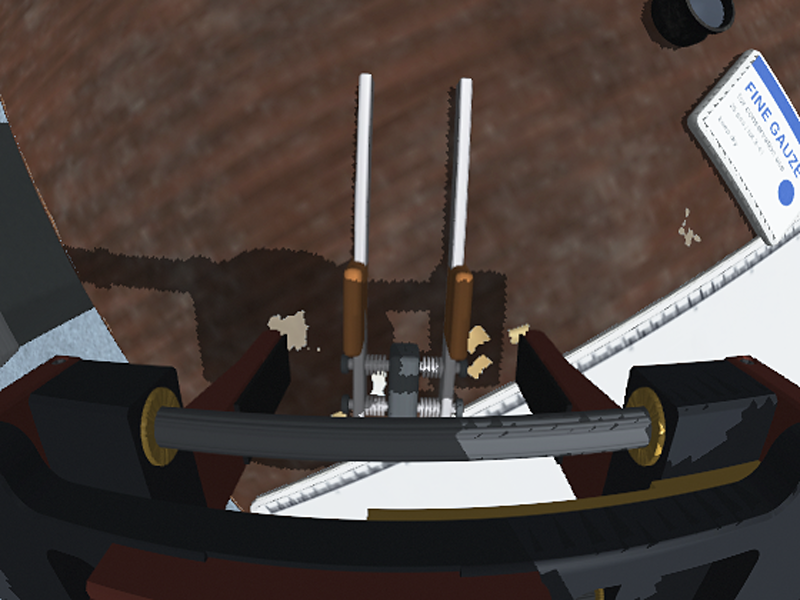

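The tongs lie between the open fingers, with cheeks around (354,310) and (461,312) and jaw tips at (365,75) and (466,80).

```bash
python3 - <<'E'
from h import *; import pickle
c=pickle.load(open("c1.pkl","rb"));P=lambda u,v,z: ray(c,(u/1.42857,v/1.42857),z,True)
np.set_printoptions(precision=4,suppress=True)
W=[P(365,75,.02),P(466,80,.02),P(354,266,.038),P(462,268,.038)]
f=fit([(.114,.024),(.114,-.024),(.022,.026),(.022,-.026)],W);print(*f)
print(np.array(W))
x,y,th=f[0]; print(go(x,y,.006,th-np.pi/2))
E
```

```text
[ 0.4561 -0.2665  1.0299] [0.0013 0.0016 0.0017 0.0026]
[[ 0.4936 -0.1576]
 [ 0.5347 -0.1826]
 [ 0.4469 -0.2342]
 [ 0.4893 -0.2585]]
t 1.03 p [ 0.4548 -0.2678  0.0602] ang -0.5019 gap 88.2 F [0.1 0.7 0.2]
[0.0024 0.0008 0.0723 0.0779]
```

apply_moves:
  deltas:
    - [[0.0024,0.001,0.04,0.08],[0.0024,0.001,0.06,0.08],[0.0024,0.001,0.073,0.08],[0.0024,0.001,0.073,0.08]]

```text
t: 1.37
eef_pos: [0.4567, -0.2646, 0.0042]
tcp_rot: [[0.512, 0.859, -0.002], [0.859, -0.512, 0.002], [0.0, -0.003, -1.0]]
wrist_force: [-0.9, -0.5, -0.6]
finger_gap: 1.001
grip_force: 0.0
```

apply_moves:
  deltas:
    - [[0,0,0,0],[0,0,0,0],[0,0,0,0],[0,0,0,0],[0,0,0,0],[0,0,0,0],[0,0,0,0],[0,0,0,0]]
  gripper: -0.27
  grip_force: 8

```text
t: 2.03
eef_pos: [0.4573, -0.2668, 0.007]
tcp_rot: [[0.514, 0.858, 0.001], [0.858, -0.514, -0.001], [0.0, 0.002, -1.0]]
wrist_force: [-0.5, 0.6, 6.0]
finger_gap: 0.637
grip_force: 5.5
```

apply_moves:
  deltas:
    - [[0,0,-0.002,0],[0,0,-0.004,0],[0,0,-0.004,0],[0,0,-0.004,0]]

```text
t: 2.37
eef_pos: [0.4564, -0.2664, 0.0083]
tcp_rot: [[0.514, 0.858, -0.001], [0.858, -0.514, 0.001], [-0.0, -0.001, -1.0]]
wrist_force: [-0.5, -0.5, -2.8]
finger_gap: 0.637
grip_force: 4.1
```

```bash
python3 - <<'E'
from h import *
np.set_printoptions(precision=4,suppress=True)
# rack .695,-.0755,-.101 ; standoff tongs origin at rack x=-.22, y=.037
th=-.101;R=np.array([[np.cos(th),-np.sin(th)],[np.sin(th),np.cos(th)]])
for x in(-.22,-.114): print(R@[x,.037]+[.695,-.0755])
p=R@[-.22,.037]+[.695,-.0755]
print(go(*p,.010,th-np.pi/2))
E
```

```text
[ 0.4799 -0.0165]
[ 0.5853 -0.0272]
t 2.37 p [ 0.4564 -0.2664  0.0083] ang -0.5401 gap 56.1 F [-0.5 -0.5 -2.8]
[ 0.3018 -0.1445 -0.0021  2.2634]
```

apply_moves:
  deltas:
    - [[0.01,-0.005,-0.002,0.1],[0.03,-0.014,-0.002,0.2],[0.05,-0.024,-0.002,0.32],[0.07,-0.034,-0.002,0.44],[0.09,-0.043,-0.002,0.56],[0.11,-0.053,-0.002,0.68],[0.13,-0.062,-0.002,0.8],[0.145,-0.07,-0.002,0.9],[0.155,-0.074,-0.002,0.96],[0.158,-0.076,-0.002,1.0]]

```text
t: 3.2
eef_pos: [0.4687, -0.1342, 0.0099]
tcp_rot: [[0.863, 0.506, -0.001], [0.506, -0.863, 0.001], [-0.0, -0.001, -1.0]]
wrist_force: [-0.8, -0.2, -2.1]
finger_gap: 0.637
grip_force: 4.0
```

```bash
python3 - <<'E'
from h import *
np.set_printoptions(precision=4,suppress=True)
print(go(.4799,-.0165,.010,-.101-np.pi/2))
E
```

```text
t 3.2 p [ 0.4687 -0.1342  0.0099] ang -1.0403 gap 56.0 F [-0.8 -0.2 -2.1]
[ 0.0923 -0.1278  0.      1.263 ]
```

apply_moves:
  deltas:
    - [[0.005,-0.008,0,0.1],[0.015,-0.022,0,0.22],[0.028,-0.038,0,0.34],[0.04,-0.055,0,0.46],[0.052,-0.072,0,0.58],[0.064,-0.088,0,0.7],[0.076,-0.104,0,0.82],[0.086,-0.118,0,0.92],[0.09,-0.126,0,0.98],[0.092,-0.128,0,1.0]]

```text
t: 4.03
eef_pos: [0.4794, -0.0168, 0.01]
tcp_rot: [[1.0, 0.031, -0.001], [0.031, -1.0, 0.0], [-0.001, -0.0, -1.0]]
wrist_force: [-1.4, 0.3, -1.3]
finger_gap: 0.635
grip_force: 4.0
```

apply_moves:
  deltas:
    - [[0,0,0,0.08],[0,0,0,0.18],[0,0,0,0.25],[0,0,0,0.27],[0,0,0,0.27],[0,0,0,0.27]]

```text
t: 4.53
eef_pos: [0.4796, -0.0181, 0.0103]
tcp_rot: [[0.995, -0.103, -0.0], [-0.103, -0.995, -0.0], [-0.0, 0.0, -1.0]]
wrist_force: [-0.7, 0.6, -2.9]
finger_gap: 0.638
grip_force: 4.0
```

```bash
python3 - <<'E'
from h import *; import pickle
from rig import viewer
print(go(.4799,-.0165,.010,-.101-np.pi/2))
c=viewer.read_camera("wrist");pickle.dump(c,open("c2.pkl","wb"))
cv2.imwrite("pics/f.png",cv2.resize(c["img"][:290,100:490][:,:,::-1],None,fx=2.05,fy=2.05,interpolation=cv2.INTER_CUBIC))
E
```

```text
t 4.53 p [ 0.4796 -0.0181  0.0103] ang -1.6741 gap 56.1 F [-0.7  0.6 -2.9]
[ 0.0001 -0.0022  0.0004 -0.0046]
```

View pics/f.png

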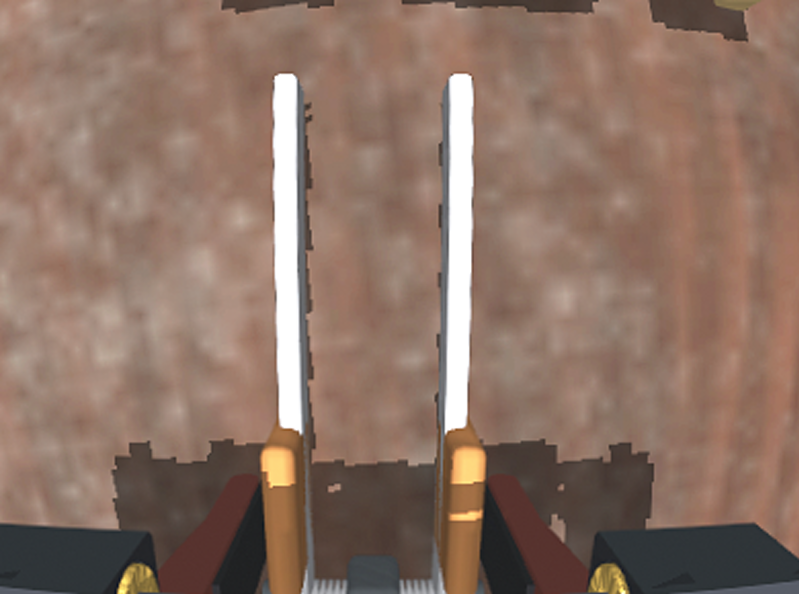

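The tongs are held straight, with jaws at columns 286 and 459 of the crop and the rack just past the top edge. I'll move up to the mouth and look again.

apply_moves:
  deltas:
    - [[0.006,-0.002,0,0],[0.016,-0.002,0,0],[0.026,-0.002,0,0],[0.034,-0.002,0,0],[0.038,-0.002,0,0],[0.038,-0.002,0,0],[0.038,-0.002,0,0]]

```text
t: 5.17
eef_pos: [0.5084, -0.0194, 0.0103]
tcp_rot: [[0.995, -0.104, -0.0], [-0.104, -0.995, 0.0], [-0.0, 0.0, -1.0]]
wrist_force: [0.5, 0.1, -1.2]
finger_gap: 0.633
grip_force: 4.0
```

```bash
python3 - <<'E'
from h import *; import pickle
from rig import viewer
print(go(.4799,-.0165,.010,-.101-np.pi/2))
c=viewer.read_camera("wrist");pickle.dump(c,open("c3.pkl","wb"))
s=viewer.read_camera("scene");pickle.dump(s,open("s3.pkl","wb"))
a=cv2.resize(c["img"][:110,130:490][:,:,::-1],(800,244),interpolation=cv2.INTER_CUBIC)
b=cv2.resize(s["img"][160:250,250:400][:,:,::-1],None,fx=3.9,fy=3.9,interpolation=cv2.INTER_CUBIC)
o=np.zeros((600,800,3),np.uint8);o[:244]=a;o[246:246+b.shape[0],:b.shape[1]]=b[:354,:800]
cv2.imwrite("pics/g.png",o)
E
```

```text
t 5.17 p [ 0.5084 -0.0194  0.0103] ang -1.6749 gap 55.7 F [ 0.5  0.1 -1.2]
[-0.0382  0.0002  0.0004 -0.0062]
```

View pics/g.png

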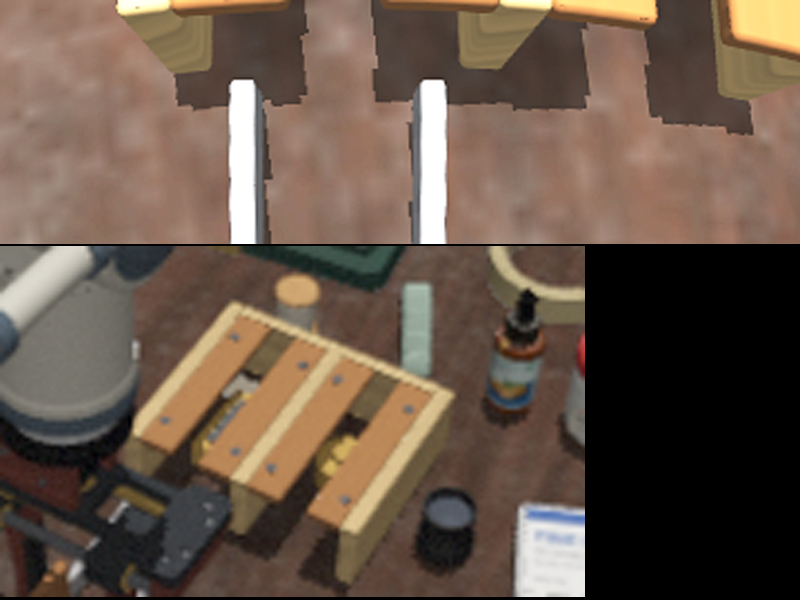

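Crop: the pocket wall feet are at (212,70) and (460,67), and the jaw tips span 229 to 447 between them. I need a closer look at the bar's edges.

```bash
python3 - <<'E'
from h import *; import pickle
np.set_printoptions(precision=4,suppress=True)
c=pickle.load(open("c3.pkl","rb"));P=lambda u,v,z: ray(c,(130+u/2.2222,v/2.2222),z,True)
th=-.1041;R=np.array([[np.cos(th),-np.sin(th)],[np.sin(th),np.cos(th)]]);p=np.array([.5084,-.0194])
for q in [(212,70,0),(460,67,0),(229,83,.02),(447,83,.02),(117,9,.052),(550,5,.052)]: print(q,R.T@(P(*q)-p))
s=pickle.load(open("s3.pkl","rb"));w=pickle.load(open("c0.pkl","rb"))["wrist"]
for k in(s,w):print(-np.array(k["R"]).T@k["t"])
a=cv2.resize(s["img"][180:225,295:340][:,:,::-1],(400,400),interpolation=cv2.INTER_CUBIC)
b=cv2.resize(w["img"][165:255,305:395][:,:,::-1],(400,400),interpolation=cv2.INTER_CUBIC)
cv2.imwrite("pics/i.png",np.hstack([a,b]))
E
```

```text
(212, 70, 0) [0.1241 0.0342]
(460, 67, 0) [ 0.1251 -0.0326]
(229, 83, 0.02) [0.1147 0.0265]
(447, 83, 0.02) [ 0.1148 -0.026 ]
(117, 9, 0.052) [0.1246 0.0454]
(550, 5, 0.052) [ 0.1255 -0.0429]
[-0.1017 -0.3744  0.9588]
[0.5998 0.0689 0.3841]
```

View pics/i.png

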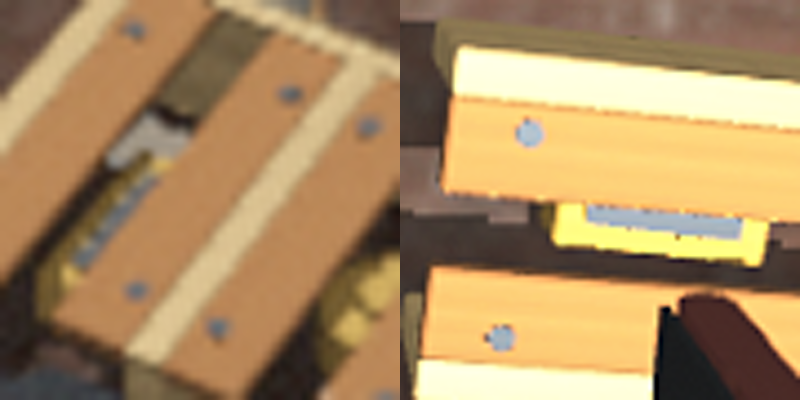

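The right panel shows the bar's top near edge from (153,246) to (362,267) in that crop.

```bash
python3 - <<'E'
from h import *; import pickle
np.set_printoptions(precision=4,suppress=True)
w=pickle.load(open("c0.pkl","rb"))["wrist"]
th=-.1041;R=np.array([[np.cos(th),-np.sin(th)],[np.sin(th),np.cos(th)]]);p=np.array([.5084,-.0194])
P=lambda u,v,z:R.T@(ray(w,(305+u/4.4444,165+v/4.4444),z,True)-p)
for q in [(153,246,.022),(362,267,.022),(155,204,.022),(369,223,.022),(43,190,.052),(33,266,.052),(52,97,.052),(56,45,.052)]: print(q,P(*q))
E
```

```text
(153, 246, 0.022) [ 0.1608 -0.0091]
(362, 267, 0.022) [ 0.2203 -0.0094]
(155, 204, 0.022) [0.1595 0.0024]
(369, 223, 0.022) [0.2198 0.0032]
(43, 190, 0.052) [0.1255 0.0108]
(33, 266, 0.052) [ 0.1256 -0.0084]
(52, 97, 0.052) [0.1247 0.0336]
(56, 45, 0.052) [0.124 0.046]
```

apply_moves:
  deltas:
    - [[0,-0.002,0,0],[0.004,-0.004,0,0],[0.012,-0.004,0,0],[0.022,-0.004,0,0],[0.032,-0.004,0,0],[0.042,-0.004,0,0],[0.05,-0.004,0,0],[0.056,-0.004,0,0],[0.058,-0.004,0,0],[0.058,-0.004,0,0]]

```text
t: 6.1
eef_pos: [0.5522, -0.021, 0.0103]
tcp_rot: [[0.995, -0.104, -0.0], [-0.104, -0.995, -0.0], [-0.0, 0.0, -1.0]]
wrist_force: [0.5, -1.0, -0.5]
finger_gap: 0.635
grip_force: 4.0
```

apply_moves:
  deltas:
    - [[0.004,0,0,0],[0.012,0,0,0],[0.022,0,0,0],[0.032,0,0,0],[0.04,0,0,0],[0.046,0,0,0],[0.048,0,0,0],[0.048,0,0.001,0],[0.048,0,0.002,0],[0.048,0,0.002,0]]

```text
t: 6.93
eef_pos: [0.5876, -0.0246, 0.0089]
tcp_rot: [[0.995, -0.104, 0.0], [-0.104, -0.995, -0.0], [0.0, 0.0, -1.0]]
wrist_force: [0.7, 0.0, -0.9]
finger_gap: 0.634
grip_force: 4.1
```

```bash
python3 - <<'E'
from h import *
th=-.1041;R=np.array([[np.cos(th),-np.sin(th)],[np.sin(th),np.cos(th)]]);p=np.array([.5084,-.0194])
q=R@[.08,.003]+p
print(go(*q,.009,th-np.pi/2))
E
```

```text
t 6.93 p [ 0.5876 -0.0246  0.0089] ang -1.675 gap 55.8 F [ 0.7  0.  -0.9]
[ 0.0009  0.     -0.0001 -0.0002]
```

apply_moves:
  deltas:
    - [[0,0,0,0],[0,0,0,0],[0,0,0,0],[0,0,0,0],[0,0,0,0],[0,0,0,0],[0,0,0,0],[0,0,0,0],[0,0,0,0],[0,0,0,0]]
  gripper: 1
  grip_force: 25

```text
t: 7.77
eef_pos: [0.5874, -0.0245, 0.009]
tcp_rot: [[0.995, -0.104, -0.0], [-0.104, -0.995, 0.0], [-0.0, -0.0, -1.0]]
wrist_force: [-2.8, 0.4, 1.5]
finger_gap: 0.486
grip_force: 25.0
```

apply_moves:
  deltas:
    - [[-0.003,0,0,0],[-0.01,0,0,0],[-0.02,0,0,0],[-0.032,0,0,0],[-0.045,0,0,0],[-0.058,0,0,0],[-0.07,0,0,0],[-0.08,0,0,0],[-0.087,0,0,0],[-0.09,0,0,0]]

```text
t: 8.6
eef_pos: [0.5197, -0.0175, 0.009]
tcp_rot: [[0.995, -0.104, 0.0], [-0.104, -0.995, -0.0], [0.0, 0.0, -1.0]]
wrist_force: [2.0, -0.4, -0.4]
finger_gap: 0.485
grip_force: 25.0
```

apply_moves:
  deltas:
    - [[-0.006,0,0,0],[-0.018,0,0,0],[-0.032,0,0,0],[-0.048,0,0,0],[-0.064,0,0,0],[-0.08,0,0,0],[-0.094,0,0,0],[-0.104,0,0,0],[-0.11,0,0,0],[-0.11,0,0,0]]

```text
t: 9.43
eef_pos: [0.4373, -0.0089, 0.009]
tcp_rot: [[0.995, -0.104, -0.001], [-0.104, -0.995, 0.0], [-0.001, 0.0, -1.0]]
wrist_force: [-4.2, -0.5, 2.2]
finger_gap: 0.483
grip_force: 25.0
```

```bash
python3 - <<'E'
from h import *; from rig import viewer
th=.2158;R=np.array([[np.cos(th),-np.sin(th)],[np.sin(th),np.cos(th)]])
q=R@[-.24,0]+[.6268,.2362]; print(q)
print(go(*q,.009,th-np.pi/2))
c=viewer.read_camera("wrist")
cv2.imwrite("pics/j.png",cv2.resize(c["img"][:290,100:490][:,:,::-1],None,fx=2.05,fy=2.05,interpolation=cv2.INTER_CUBIC))
E
```

```text
[0.3923667  0.18480905]
t 9.43 p [ 0.4373 -0.0089  0.009 ] ang -1.6749 gap 42.5 F [-4.2 -0.5  2.2]
[-8.640e-02 -2.506e-01  1.000e-04 -6.399e-01]
```

View pics/j.png

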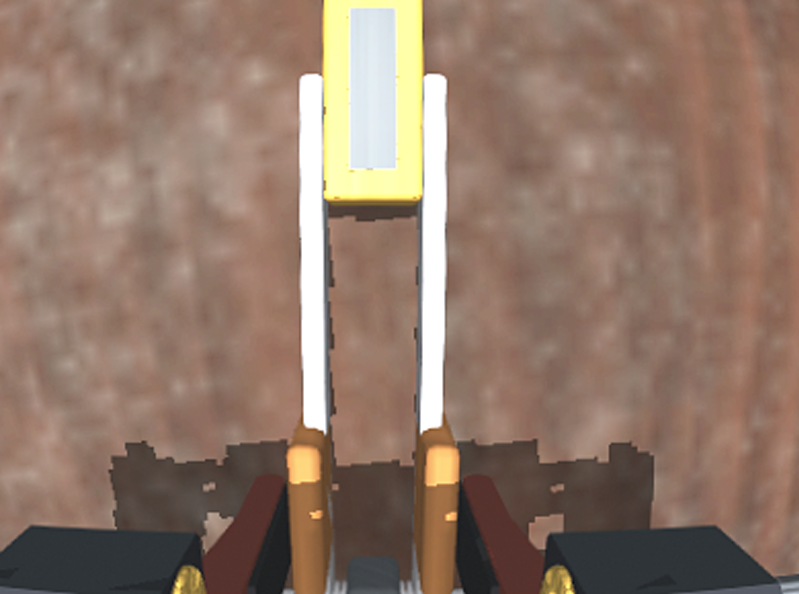

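The bar is clamped between the jaws and out of the pocket, its near end at (373,200) and the jaw tips overlapping it by about 30 mm. Carrying it to the bay.

apply_moves:
  deltas:
    - [[-0.004,-0.006,0,-0.02],[-0.01,-0.018,0,-0.05],[-0.016,-0.034,0,-0.1],[-0.022,-0.052,0,-0.14],[-0.028,-0.07,0,-0.19],[-0.034,-0.088,0,-0.23],[-0.038,-0.104,0,-0.27],[-0.041,-0.116,0,-0.3],[-0.043,-0.123,0,-0.32],[-0.043,-0.125,0,-0.32]]

```text
t: 10.32
eef_pos: [0.4157, 0.0883, 0.0089]
tcp_rot: [[0.998, 0.058, -0.001], [0.058, -0.998, -0.0], [-0.001, 0.0, -1.0]]
wrist_force: [-2.4, -2.4, 2.6]
finger_gap: 0.483
grip_force: 25.0
```

```bash
python3 - <<'E'
from h import *
print(go(.3924,.1848,.009,.2158-np.pi/2))
E
```

```text
t 10.32 p [0.4157 0.0883 0.0089] ang -1.5131 gap 42.5 F [-2.4 -2.4  2.6]
[-2.360e-02 -1.302e-01 -1.000e-04 -3.162e-01]
```

apply_moves:
  deltas:
    - [[-0.002,-0.006,0,-0.02],[-0.005,-0.018,0,-0.05],[-0.008,-0.034,0,-0.1],[-0.012,-0.052,0,-0.14],[-0.016,-0.07,0,-0.19],[-0.019,-0.09,0,-0.23],[-0.021,-0.108,0,-0.27],[-0.023,-0.12,0,-0.3],[-0.0235,-0.128,0,-0.316],[-0.0235,-0.13,0,-0.316]]

```text
t: 11.15
eef_pos: [0.3926, 0.1845, 0.0089]
tcp_rot: [[0.977, 0.213, -0.001], [0.213, -0.977, -0.0], [-0.001, 0.0, -1.0]]
wrist_force: [-1.8, -3.7, 2.4]
finger_gap: 0.482
grip_force: 25.0
```

apply_moves:
  deltas:
    - [[0.004,0,0,0],[0.012,0,0,0],[0.024,0,0,0],[0.036,0,0,0],[0.048,0,0,0],[0.06,0,0,0],[0.07,0,0,0],[0.077,0,0,0],[0.08,0,0,0],[0.08,0,0,0]]

```text
t: 11.98
eef_pos: [0.4523, 0.1967, 0.009]
tcp_rot: [[0.977, 0.212, 0.0], [0.212, -0.977, 0.0], [0.0, -0.0, -1.0]]
wrist_force: [-1.0, -1.2, 3.2]
finger_gap: 0.487
grip_force: 25.0
```

```bash
python3 - <<'E'
from h import *; from rig import viewer; import pickle
th=.2158;R=np.array([[np.cos(th),-np.sin(th)],[np.sin(th),np.cos(th)]])
q=R@[-.105,0]+[.6268,.2362]; print(q)
print(go(*q,.009,th-np.pi/2))
c=viewer.read_camera("wrist");pickle.dump(c,open("c4.pkl","wb"))
cv2.imwrite("pics/k.png",cv2.resize(c["img"][:290,100:490][:,:,::-1],None,fx=2.05,fy=2.05,interpolation=cv2.INTER_CUBIC))
E
```

```text
[0.52423543 0.21371646]
t 11.98 p [0.4523 0.1967 0.009 ] ang -1.3574 gap 42.8 F [-1.  -1.2  3.2]
[ 0.0986 -0.0019 -0.     -0.0048]
```

View pics/k.png

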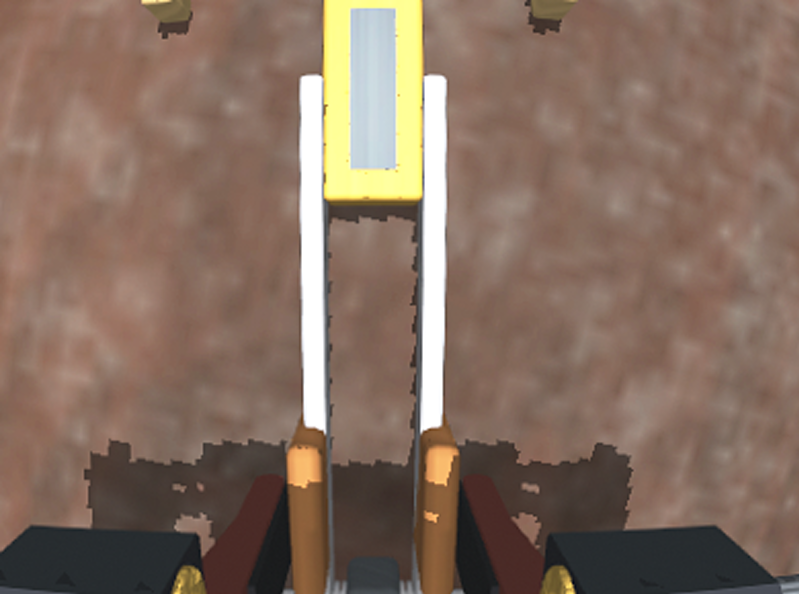

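The bay's wall ends show at (165,8) and (550,8), with the bar between them about 4 mm right of centre. Sliding in.

apply_moves:
  deltas:
    - [[0.004,-0.001,0,0],[0.012,-0.003,0,0],[0.024,-0.004,0,0],[0.037,-0.004,0,0],[0.05,-0.004,0,0],[0.063,-0.004,0,0],[0.076,-0.004,0,0],[0.087,-0.004,0,0],[0.094,-0.004,0,0],[0.096,-0.004,0,0]]

```text
t: 12.87
eef_pos: [0.5218, 0.215, 0.0089]
tcp_rot: [[0.977, 0.212, -0.0], [0.212, -0.977, 0.0], [-0.0, -0.0, -1.0]]
wrist_force: [-6.0, -1.1, 5.3]
finger_gap: 0.486
grip_force: 25.0
```

apply_moves:
  deltas:
    - [[0,0,0.001,0],[0,0,0.002,0],[0,0,0.002,0],[0,0,0.002,0]]

```text
t: 13.2
eef_pos: [0.5219, 0.2151, 0.0089]
tcp_rot: [[0.977, 0.212, 0.002], [0.212, -0.977, 0.001], [0.002, -0.0, -1.0]]
wrist_force: [-4.8, -1.0, 8.6]
finger_gap: 0.483
grip_force: 25.0
```

apply_moves:
  deltas:
    - [[0,0,-0.001,0],[0,0,-0.001,0],[0,0,-0.001,0],[0,0,-0.001,0],[0,0,-0.001,0],[0,0,-0.001,0],[0,0,-0.001,0],[0,0,-0.001,0]]
  gripper: -0.3
  grip_force: 8

```text
t: 13.87
eef_pos: [0.5212, 0.2148, 0.0078]
tcp_rot: [[0.977, 0.212, -0.001], [0.212, -0.977, -0.0], [-0.001, 0.0, -1.0]]
wrist_force: [-0.3, -0.4, -2.8]
finger_gap: 0.649
grip_force: 3.7
```

```bash
python3 - <<'E'
from h import *; from rig import viewer; import pickle
print(go(.52,.21,.009,.2158-np.pi/2))
c=viewer.read_camera("wrist");s=viewer.read_camera("side")
a=cv2.resize(c["img"][:150,140:440][:,:,::-1],(800,400),interpolation=cv2.INTER_CUBIC)
b=cv2.resize(s["img"][245:305,225:325][:,:,::-1],(333,200),interpolation=cv2.INTER_CUBIC)
o=np.zeros((600,800,3),np.uint8);o[:400]=a;o[400:,:333]=b
cv2.imwrite("pics/l.png",o);pickle.dump((c,s),open("c5.pkl","wb"))
E
```

```text
t 13.87 p [0.5212 0.2148 0.0078] ang -1.357 gap 57.1 F [-0.3 -0.4 -2.8]
[-0.0029  0.0059 -0.0017 -0.0041]
```

View pics/l.png

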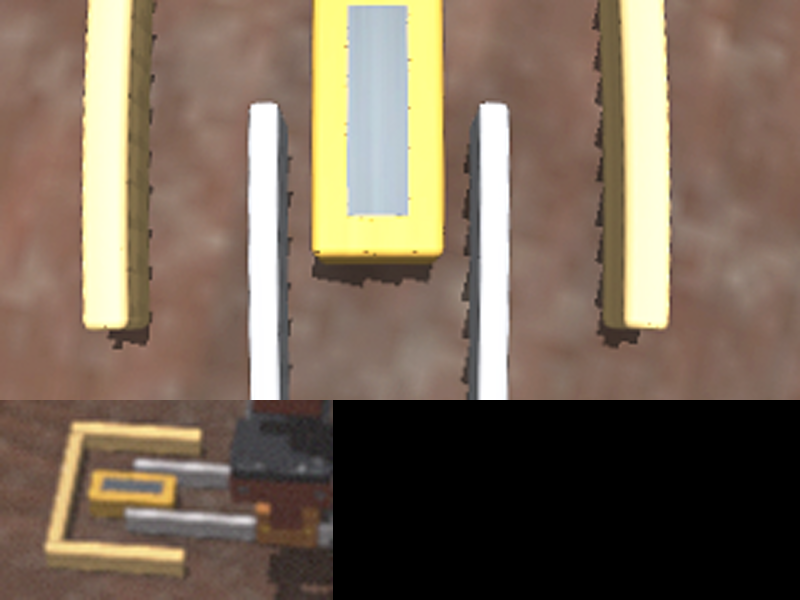

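The bar lies in the bay, its near end at (378,258), about 14 mm inside the mouth line (row 328). Both jaws are clear of it. Backing straight out.

apply_moves:
  deltas:
    - [[-0.003,0,0,0],[-0.01,0,0,0],[-0.022,0,0,0],[-0.037,0,0,0],[-0.053,0,0,0],[-0.07,0,0,0],[-0.087,0,0,0],[-0.102,0,0,0],[-0.112,0,0,0],[-0.116,0,0,0]]

```text
t: 14.8
eef_pos: [0.4352, 0.1962, 0.0082]
tcp_rot: [[0.977, 0.212, -0.0], [0.212, -0.977, 0.0], [-0.0, -0.0, -1.0]]
wrist_force: [0.7, 0.0, -1.9]
finger_gap: 0.651
grip_force: 3.7
```

apply_moves:
  deltas:
    - [[0,0,0.001,0],[0,0,0.002,0],[0,0,0.003,0],[0,0,0.003,0],[0,0,0.003,0]]

```text
t: 15.22
eef_pos: [0.437, 0.1966, 0.0068]
tcp_rot: [[0.977, 0.212, 0.001], [0.212, -0.977, 0.0], [0.001, -0.0, -1.0]]
wrist_force: [-2.7, -0.0, 5.3]
finger_gap: 0.651
grip_force: 3.8
```

Touching the table now. Open, then lift clear.

apply_moves:
  deltas:
    - [[0,0,-0.001,0],[0,0,-0.001,0],[0,0,-0.001,0],[0,0,-0.001,0],[0,0,-0.001,0],[0,0,-0.001,0],[0,0,-0.001,0],[0,0,-0.001,0]]
  gripper: -1

```text
t: 15.88
eef_pos: [0.4364, 0.1964, 0.0067]
tcp_rot: [[0.977, 0.212, -0.0], [0.212, -0.977, 0.0], [0.0, -0.0, -1.0]]
wrist_force: [0.1, 0.6, -0.8]
finger_gap: 0.999
grip_force: 0.0
```

apply_moves:
  deltas:
    - [[0,0,-0.02,0],[0,0,-0.05,0],[0,0,-0.09,0],[0,0,-0.12,0],[0,0,-0.15,0],[0,0,-0.16,0],[0,0,-0.16,0],[0,0,-0.16,0]]

```text
t: 16.55
eef_pos: [0.4364, 0.1964, 0.126]
tcp_rot: [[0.977, 0.212, -0.0], [0.212, -0.977, -0.0], [-0.0, 0.0, -1.0]]
wrist_force: [-0.3, 0.7, -0.5]
finger_gap: 0.999
grip_force: 0.0
```

```bash
python3 - <<'E'
from h import *; from rig import viewer
c=viewer.read_camera("wrist")
cv2.imwrite("pics/m.png",cv2.resize(c["img"][:,:,::-1],(800,600)))
E
```

```text
(no output)
```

View pics/m.png

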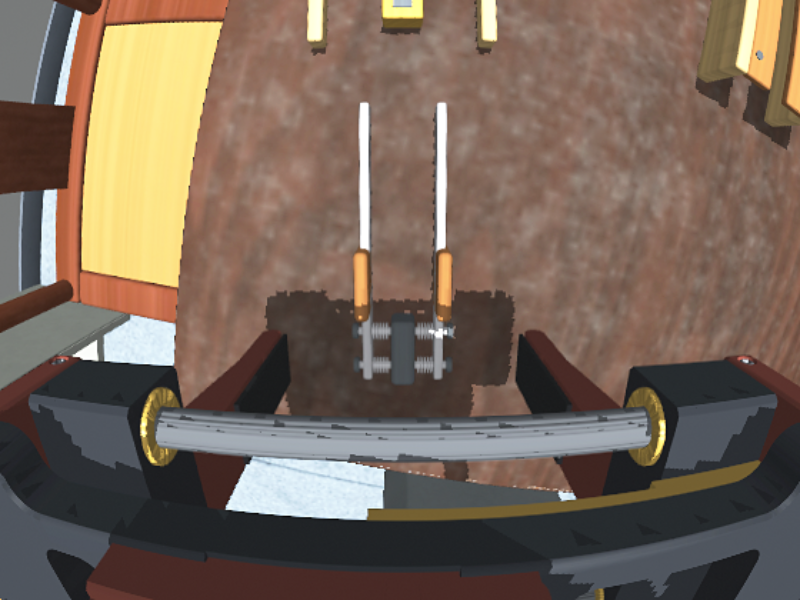

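The tongs lie flat and open with the nose at about (402,105), well outside the bay. The bar is inside the bay at about (403,15).

```bash
python3 -c "
from rig import arm
print(arm.job_done())"
```

```text
the job is handed in; nothing more can be done
None
```

I handed the job in: the bar weight lies flat in the bay about 1–2 mm past its centre, and the tongs lie open and flat with their nose roughly 55 mm outside the mouth; the pass/fail verdict was not reported back to me.

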